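# Proof-pull the bench spring gauge

### The job

The two-groove setting block is still lying in the spring gauge and blocks its slide: take it out and lower it, without dropping it, into its own slot on the storage board, the one that fits it and has two bars on its label. Then pull the gauge's sprung handle out until its pointer stands in the gap between the two teeth of the marker clip, not far past it, hold it steady there for a full second, and ease it all the way home without letting it snap back. Do not shift the marker clip, and leave everything else where it stands.

Things in the scene. Friction and masses are not known exactly. Their poses are not given: they have to be found in the camera images.
- gauge: Bench spring gauge, fixed. Origin on the table; x points from its open front to its back, z up. Base plate 310 x 145 x 12 mm (x -170 to 140, y -95 to 50). Grey spring housing x 0 to 140, y -45 to 45, up to z 70. Low end stop x -170 to -160, y -20 to 20, up to z 30. White scale strip along the y -79 edge, up to z 17, a line every 10 mm from handle home.
- head_edge (a point): Middle of the lower front edge of the grey readout head that overhangs the handle: head at gauge x -26 to 95, y -48 to 48, z 115 to 165 mm. With the slide home, the handle can only be taken with the tool leaning 30 to 45 degrees, gripper body towards the gauge's front (-x). Axes as the gauge's.
- slide (a joint): Pull of the gauge's slide in m: 0 fully home (as it starts), grows as the handle is pulled along the gauge's -x, stop at 0.105. The spring draws it home with about 4 N at 0 and 9 N at 0.09.
- handle (a point): Grip point of the black handle, an upright lug 30 mm long (gauge x), 24 mm wide (gauge y, the width to grip), from z 22 to 80; the point is on its middle, 62 mm above the table. With the slide home it is at gauge x -30, y 0. Axes as the gauge's. Nothing beside it within 40 mm above z 31.
- pointer (a point): Tip of the steel pointer arm (4 mm wide) that sticks out from the foot of the handle towards the gauge's -y, over the inner edge of the scale; tip at gauge y -67, z 21. Axes as the gauge's.
- marker_gap (a point): Middle of the 12 mm wide gap between the two teeth of the dark steel marker clip on the scale (clip 24 x 34 mm, up to z 31); the pointer must come to stand here. Axes as the gauge's.
- marker (a joint): Place of the marker clip in m on the same scale as slide: the pointer is in the middle of the gap when slide equals this value.
- block: Loose aluminium setting block, 100 x 30 x 45 mm (x, y, z), two dark grooves across its top, about 0.35 kg. Origin: centre of its underside. It starts on the gauge's base plate (z 12 mm), along the gauge's x between handle and end stop.
- slot_medium: Its slot: fixed open plastic tray for the 100 mm block on the storage board. Origin: centre of its underside, x along its length, z up. Inner space 108 x 38 mm, inner floor 5 mm above the origin, walls 5 mm thick, rim 19 mm above the origin. White label tab with two bars beyond its -x end. Slots stand side by side, 90 mm apart, in any order.
- slot_short: Slot for the 75 mm block: same make, inner space 83 x 38 mm, one bar on its label; its block is in it.
- slot_long: Slot for the 125 mm block: same make, inner space 133 x 38 mm, three bars on its label; empty and to stay so.
- block_short: Loose aluminium setting block 75 x 30 x 45 mm with one groove, in its slot. Origin: centre of its underside. Leave it.
- tree: Bystander: black rubber base 100 mm across with an upright green wax tree, 130 mm high. Origin: centre of the underside.
- flask_base: Bystander: black rubber base 90 mm across, 30 mm high. Origin: centre of the underside.
- bowl: Bystander: bowl 110 mm across, 55 mm high. Origin: centre of the underside.
- bottle: Bystander: bottle 64 mm across, 190 mm high. Origin: centre of the underside.
- stylus: Bystander: brush 160 mm long, lying along its x. Origin: its underside.
- wax_rod: Bystander: green wax rod 10 mm thick, about 120 mm long, lying along its x. Origin: its underside.
There are look-alikes about, which are no part of the job. What is shaped like the block but brown, pink or turquoise is not meant.

How it is judged:
On the way, in this order (a step that is already met when the one before it is completed fails the run):
1. the setting block lies in its own slot, let go of (x of block in the frame of slot_medium between -0.008 and 0.008 m and y of block in the frame of slot_medium between -0.008 and 0.008 m and z of block in the frame of slot_medium below 0.009 m and angle between the z axis of block and the z axis of slot_medium, either way round below 0.08 rad and angle between the x axis of block and the x axis of slot_medium, either way round below 0.2 rad and linear speed of block below 0.02 m/s and contact force between block and the fingers below 0.1 N), for 0.2 s.
2. the slide is held with its pointer in the marker's gap (within 4 mm of its middle) for a full second (x of pointer in the frame of marker_gap between -0.004 and 0.004 m), for 0.9 s.
3. the slide is back home (value of joint slide below 0.004 m), for 0.2 s.
At the end, for the whole second after the job is handed in: The two-groove block lies flat on the floor of its own slot (within 8 mm of its middle, at rest, level), and the gauge's slide is home to within 4 mm (x of block in the frame of slot_medium between -0.008 and 0.008 m and y of block in the frame of slot_medium between -0.008 and 0.008 m and z of block in the frame of slot_medium below 0.009 m and angle between the z axis of block and the z axis of slot_medium, either way round below 0.08 rad and angle between the x axis of block and the x axis of slot_medium, either way round below 0.2 rad and linear speed of block below 0.02 m/s and value of joint slide below 0.004 m); the robot touches nothing.
It fails at once if the slide snaps back (faster than 0.5 m/s towards home) (velocity of joint slide below -0.5 m/s).
It fails at once if the slide is pulled more than 15 mm past the marker (x of pointer in the frame of marker_gap below -0.015 m).
It fails at once if the marker clip is shifted by more than 4 mm (distance of marker_gap from where it was at the start of the episode above 0.004 m).
It fails at once if the block is dropped (falls free faster than 0.6 m/s) (linear speed of block above 0.6 m/s and contact force between block and the fingers below 0.05 N).
It fails at once if a bystander or the short block is moved by more than 25 mm (distance of any of tree, flask_base, bowl, bottle, stylus, wax_rod, block_short from where it was at the start of the episode above 0.025 m).
It also fails if it takes over 64 s, if anything falls off the work surface, if the arm or the gripper's body presses on something with over 40 N, if the wrist force passes 120 N, or if a joint passes its speed limit or range.

### The arm

A 6-joint arm with a two-finger parallel gripper is mounted at the origin on the work surface. World frame = base frame: x ahead of the robot, y to its left, z up, the work surface at z = 0. Lengths are in m, angles in rad, forces in N, time in s.
With the tool pointing down it reaches from about 0.3 to 0.775 m from the base axis. Payload 14.6 kg.
Tool frame: the origin (TCP) lies at the centre of the arm's flange, where the gripper is bolted on; the fingertips stand 199 mm ahead of it and the grasp point (between the pads) lies 180 mm ahead of it; z points along the fingers, y is the line along which they close (so a half turn about z gives the same grasp; the last joint's range is limited). The gripper opens to 94 mm and grips with 3 to 60 N. Pads are 16 mm wide; open, the fingers measure 119 mm over their backs; the gripper's body (75 mm by 177 mm) begins 78 mm behind the grasp point.
Start: joints at [1.208, 0.3, 1.521, -0, 1.321, -0.067], TCP at [0.16, 0.526, 0.405] pointing down, gripper open.
Joint ranges: [-3.03, 3.03], [-0.79, 2.21], [0.23, 2.52], [-1.04, 4.18], [0, 3.07], [-2.55, 2.55]. Speed limits (rad/s): [2.22, 2.22, 2.57, 3.14, 3.14, 3.14].

### API

Orientations are given as [roll, pitch, yaw] about the fixed x, y, z axes, in that order (R = Rz(yaw) Ry(pitch) Rx(roll)).
In Python, from station import ctrl gives the robot as it stands. The module is installed in compiled form; this text tells all that it offers.
- The arm moves only by the tool servo_tool, never from a script. Its argument "motion" is a list of rows, each a list of 5 numbers: the closure, from 0 (fully open) to 1 (shut), then the shift along the world's x, y, z in cm, then the turn about the world's z in degrees. A call has 1 to 20 rows; each row is the pose to reach, as a shift and turn from the pose commanded when the call began; what a row does not reach only later rows make up. A row lasts 1/8 s, in which the tool goes at most 62.5 mm and 10.7 degrees, less where a joint would pass 70% of its speed; a pose out of reach is approached as far as the arm can. A call with a gripper value outside its range is refused whole. The fingers move at their own pace and stop on an object; "squeeze" is the grip in N (left out, the last holds). Time passes only in rows, so rows that repeat a pose let the fingers close. It gives the time, the measured TCP pose, the force, the opening and the grip force at its end, in the units of the state.
- ctrl.get_obs(): the state, without advancing time (a new reading comes with each control period).
- ctrl.camera(name): name is "scene" or "top"; returns a dict with "image" (384x512x3 uint8, red, green, blue), "fx", "fy", "cx", "cy" (pixels), "camera_from_world" (4x4, takes a point from world to camera coordinates). Camera axes: x right, y up, looking along -z (the intrinsics and any distortion apply to the point x, -y, -z); pixel columns grow to the right and rows downward; lengths in m; the calibration is good to about 2 mm. A picture is of the moment at which its call begins. There is no depth.
- ctrl.hand_in(): hands the job in; it is judged then, once.
The state is a dict: "time_s": time; "qpos": joint angles; "joint_vel": joint speeds; "tau": joint torques, N m; "ee_pos": TCP position; "eef_rot": TCP orientation; "force": force on the tool from outside, world axes, zero at the start; "moment": the same for the moment, N m; "grip_width": finger opening in m; "grip_force": force on a finger pad.
Only numpy, scipy, OpenCV 4.12 (cv2) and the standard library are available. Lean on these libraries where they do the work, as an engineer would, in place of code of your own. Each camera call takes 0.05 s, during which the arm holds its last target. There are 200 camera calls.

## Working session

There is one attempt and no reset: what is moved stays moved. The work goes in short steps, Python scripts to look and compute and a tool call to move; the robot and the scene stay as the last step left them, time stands still between calls to the robot, and variables do not carry over. Pictures are saved under pics/ and viewed, at most 10 in all, crops included, and the job is handed in when it is done.

Besides the shell and the picture viewer there is one more tool, called after "Request:" as a command line: name --pt "numbers of a row" for each row, then --argument value for the rest. servo_tool: Moves the arm, as the interface text tells. Its arguments: {"type":"object","properties":{"motion":{"type":"array","items":{"type":"array","items":{"type":"number"}}},"squeeze":{"type":"number"}},"required":["motion"]}

```bash
mkdir -p pics; cat > h.py <<'E'
import numpy as np, cv2
from station import ctrl
def cam(n,save=None):
    c=ctrl.camera(n)
    if save: cv2.imwrite('pics/'+save,c['image'][:,:,::-1])
    return c
def ray(c,uv):
    T=np.array(c['camera_from_world']);R=T[:3,:3];o=-R.T@T[:3,3]
    d=np.array([(uv[0]-c['cx'])/c['fx'],-(uv[1]-c['cy'])/c['fy'],-1.])
    return o,R.T@d
def onz(c,uv,z):
    o,d=ray(c,uv);return o+d*(z-o[2])/d[2]
def proj(c,p):
    T=np.array(c['camera_from_world']);q=T[:3,:3]@np.array(p)+T[:3,3]
    return np.array([c['cx']+c['fx']*q[0]/-q[2],c['cy']-c['fy']*q[1]/-q[2]])
E
python3 - <<'E'
from h import *
for n in('top','scene'):
    c=cam(n,n+'0.png');T=np.array(c['camera_from_world']);print(n,c['fx'],c['cx'],c['cy'],-T[:3,:3].T@T[:3,3],c.keys())
o=ctrl.get_obs();print(o)
E
```

```text
top 379.86826443137755 261.5767558526517 187.93964814032313 [ 0.31241716 -0.04184661  1.30680662] dict_keys(['image', 'fx', 'fy', 'cx', 'cy', 'camera_from_world'])
scene 449.448915155731 243.84271332611783 194.82607858588747 [ 0.88379721 -0.79223065  0.87892988] dict_keys(['image', 'fx', 'fy', 'cx', 'cy', 'camera_from_world'])
{'time_s': 0.1, 'qpos': array([ 1.20841935e+00,  3.00423287e-01,  1.52147151e+00, -2.05377159e-06,
        1.32069341e+00, -6.66042751e-02]), 'joint_vel': array([ 0.00177242, -0.00074595,  0.00079926,  0.00087698, -0.00075081,
       -0.00198648]), 'tau': array([-5.06299912e-04, -5.32636499e+01, -3.53287590e+01,  7.08783511e-02,
        2.34219676e-02, -7.81120320e-05]), 'ee_pos': array([0.16031276, 0.52610025, 0.40415881]), 'eef_rot': array([-3.14059917e+00, -6.42741573e-05,  2.84582043e+00]), 'force': array([-0.35939841,  0.07819887, -0.79367854]), 'moment': array([ 0.01522158, -0.0078744 ,  0.00253518]), 'grip_force': 0.0, 'grip_width': 0.09372521981237991}
```

View pics/top0.png

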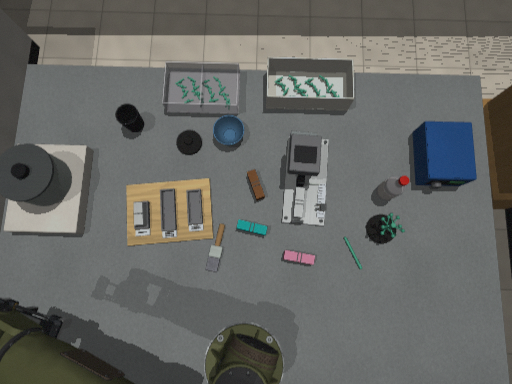

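View pics/scene0.png

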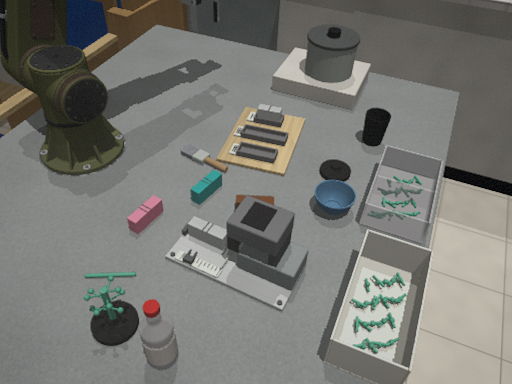

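```bash
python3 - <<'E'
from h import *
t=cam('top');s=cam('scene')
a=cv2.resize(t['image'][128:232,276:336],None,fx=5,fy=5,interpolation=2)
b=cv2.resize(t['image'][170:250,120:220],None,fx=4,fy=5.0*1.3/1.3*520/520,interpolation=2) if 0 else cv2.resize(t['image'][172:250,120:218],None,fx=4.5,fy=4.5,interpolation=2)
im=np.zeros((525,760,3),np.uint8);im[:a.shape[0],:a.shape[1]]=a;im[:b.shape[0],310:310+b.shape[1]]=b
cv2.imwrite('pics/ctop.png',im[:,:,::-1])
a=cv2.resize(s['image'][195:305,160:312],None,fx=5,fy=5,interpolation=2)
cv2.imwrite('pics/csc.png',a[:,:,::-1])
for z in(0,):
  for p in((245,360),(305,180),(170,210)):print(onz(t,p,0))
E
```

```text
[ 0.01022456 -0.00170129  0.        ]
[ 0.6083286 -0.1930429  0.       ]
[0.48952779 0.27454217 0.        ]
```

View pics/ctop.png

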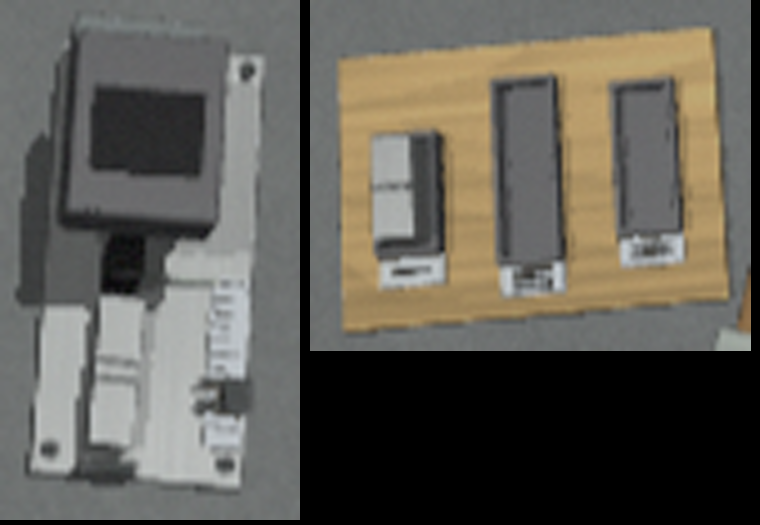

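View pics/csc.png

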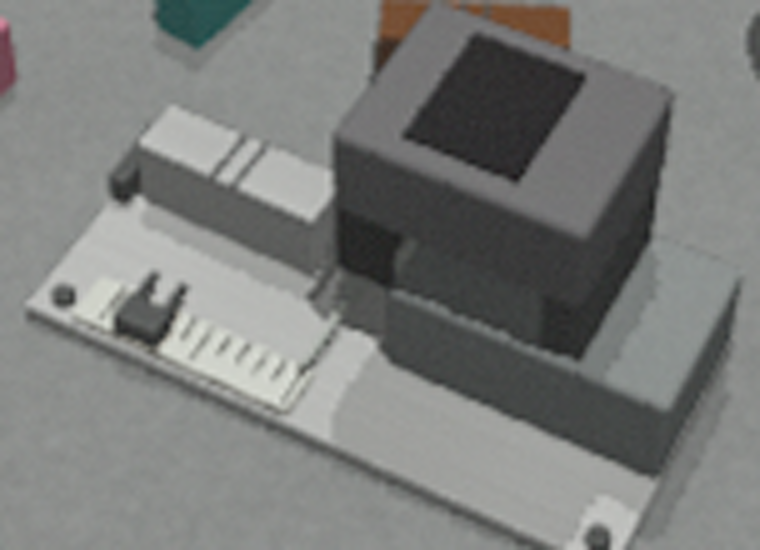

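The top crop shows the medium slot at the right of the board: rim corners near crop (611,83), (675,80), (684,233) and (619,237). The gauge plate corners are near (28,472), (240,488) and (263,57), the block top is at (90–143, 297–445), and the clip body is near (235,397). The scene crop shows the clip's teeth at (152,275) and (182,287).

```bash
cat >> h.py <<'E'
def kabsch(loc,w):
    loc=np.array(loc,float);w=np.array(w)[:,:2];a=loc.mean(0);b=w.mean(0)
    L=(loc-a)@[1,1j];W=(w-b)@[1,1j];k=np.sum(np.conj(L)*W);th=np.angle(k)
    R=np.array([[np.cos(th),-np.sin(th)],[np.sin(th),np.cos(th)]]);t=b-R@a
    return t,th,R,(loc@R.T+t-w)
E
python3 - <<'E'
from h import *
np.set_printoptions(precision=4,suppress=True)
t=cam('top');s=cam('scene')
A=lambda p:((p[0]-2)/5+276,(p[1]-2)/5+128)
B=lambda p:((p[0]-310-1.75)/4.5+120,(p[1]-1.75)/4.5+172)
S=lambda p:((p[0]-2)/5+160,(p[1]-2)/5+195)
loc=[(-.17,.05),(-.17,-.095),(.14,-.095)]
w=[onz(t,A(p),.012) for p in((28,472),(240,488),(263,57))]
w2=[onz(s,S((28,310)),.012)]
tg,th,R,r=kabsch(loc,w);print('gauge',tg,th,r*1e3);print('scene corner',(R.T@(w2[0][:2]-tg)))
G=lambda p:R.T@(p[:2]-tg)
bl=[onz(t,A(p),.057) for p in((100,297),(143,297),(132,445),(90,440))]
print('block g',[G(p) for p in bl], G(np.mean(bl,0)))
bs=[onz(s,S(p),.057) for p in((175,105),(334,181),(315,221),(138,145))]
print('block scene',[G(p) for p in bs],np.mean(bs,0))
print('handle top corners',[G(onz(t,A(p),.08)) for p in((103,292),(138,293))])
print('head top front',[G(onz(t,A(p),.165)) for p in((65,217),(212,234),(222,42),(80,30))])
print('head scene',[G(onz(s,S(p),.165)) for p in((336,133),(600,238),(672,92),(440,10))])
print('head scene low',[G(onz(s,S(p),.115)) for p in((338,213),)])
print('clip top',[G(onz(t,A(p),.031)) for p in((222,380),(248,380),(222,413),(248,415),(198,387),(198,408))])
print('teeth scene',[G(onz(s,S(p),.031)) for p in((152,275),(182,287),)], 'clip body low',[G(onz(s,S(p),.017)) for p in((115,325),(152,345))])
print('pointer scene', G(onz(s,S((303,375)),.021)))
for z in(.019,.029,.035):
    ww=[onz(t,B(p),z) for p in((611,83),(675,80),(684,233),(619,237))]
    ts,ths,Rs,rs=kabsch([(.059,.024),(.059,-.024),(-.059,-.024),(-.059,.024)],ww);print('slot',z,ts,ths,rs*1e3)
    print([proj(s,[*(Rs@q+ts),z]) for q in([.059,.024],[.059,-.024],[-.059,-.024],[-.059,.024])])
c=cv2.resize(s['image'][100:175,212:312],None,fx=6,fy=6,interpolation=2);cv2.imwrite('pics/cb.png',c[:,:,::-1])
E
```

```text
gauge [ 0.6238 -0.1708] -0.058776984656461126 [[ 0.5928 -0.1736]
 [-0.7121 -0.1015]
 [ 0.1192  0.2751]]
scene corner [-0.1672 -0.0992]
block g [array([-0.0542,  0.0127]), array([-0.0517, -0.0161]), array([-0.1521, -0.015 ]), array([-0.1511,  0.0129])] [-0.1023 -0.0014]
block scene [array([-0.1518,  0.014 ]), array([-0.0583,  0.0081]), array([-0.054 , -0.0179]), array([-0.1535, -0.0171])] [ 0.5194 -0.1679  0.057 ]
handle top corners [array([-0.0555,  0.0128]), array([-0.0542, -0.0103])]
head top front [array([-0.0284,  0.0461]), array([-0.0315, -0.0452]), array([ 0.0934, -0.0447]), array([0.0937, 0.0452])]
head scene [array([-0.0241, -0.0486]), array([ 0.0989, -0.0477]), array([0.0928, 0.0417]), array([-0.0191,  0.0386])]
head scene low [array([-0.0226, -0.0506])]
clip top [array([-0.0991, -0.0758]), array([-0.0976, -0.0935]), array([-0.1217, -0.077 ]), array([-0.1216, -0.0947]), array([-0.1053, -0.0598]), array([-0.1197, -0.0606])]
teeth scene [array([-0.117 , -0.0651]), array([-0.1006, -0.0645])] clip body low [array([-0.1231, -0.09  ]), array([-0.1014, -0.0916])]
pointer scene [-0.0286 -0.0754]
slot 0.019 [0.5008 0.1869] 0.10978313713773706 [[-0.9609 -0.9039]
 [ 0.6738  0.2893]
 [ 0.6363  0.8279]
 [-0.3491 -0.2133]]
[array([278.1569, 152.0239]), array([273.9795, 161.8237]), array([235.997, 153.511]), array([240.9972, 144.0828])]
slot 0.029 [0.4993 0.1851] 0.10978313713773706 [[-0.5185 -0.6614]
 [ 1.1443  0.152 ]
 [ 0.1964  0.5861]
 [-0.8222 -0.0766]]
[array([277.7162, 149.6383]), array([273.5032, 159.4369]), array([235.309 , 151.1199]), array([240.354 , 141.6952])]
slot 0.035 [0.4984 0.1841] 0.10978313713773719 [[-0.253  -0.516 ]
 [ 1.4267  0.0696]
 [-0.0676  0.4409]
 [-1.1061  0.0054]]
[array([277.4494, 148.1937]), array([273.2147, 157.9913]), array([234.8924, 149.6719]), array([239.9645, 140.2496])]
```

View pics/cb.png

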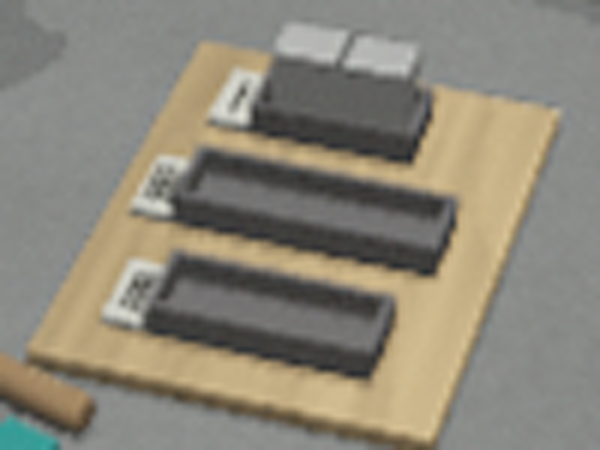

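The scene crop confirms the medium slot is the nearest one, with the two-bar label. Its rim corners at (395,293), (372,348), (150,303) and (172,252) put the rim at z≈0.031 and the slot at about (0.499, 0.185) with yaw 0.11. Next I go above the block.

Request:
servo_tool --pt "0 2 -4 0 1" --pt "0 4.5 -8.7 0 2" --pt "0 6.8 -13 0 3" --pt "0 9 -17.3 0 4" --pt "0 11.3 -21.7 0 5" --pt "0 13.5 -26 0 6" --pt "0 15.8 -30.3 0 7" --pt "0 18 -34.7 0 8" --pt "0 20.3 -39 0 9" --pt "0 22.5 -43.3 0 10" --pt "0 24.8 -47.7 0 11" --pt "0 27 -52 0 12" --pt "0 29.3 -56.3 0 13.4" --pt "0 31.5 -60.7 0 13.4" --pt "0 34 -65 -2 13.4" --pt "0 36 -68 -4 13.4" --pt "0 36 -69.3 -6 13.4" --pt "0 36 -69.3 -8 13.4" --pt "0 36 -69.3 -8 13.4" --pt "0 36 -69.3 -8 13.4" --squeeze 25

```text
time_s: 2.8
ee_pos: [0.5205, -0.1668, 0.3256]
eef_rot: [-3.141, 0.001, 3.08]
force: [0.2, 0.4, 0.8]
grip_width: 0.0937
grip_force: 0.0
```

Request:
servo_tool --pt "0 0 0 -2.5 0" --pt "0 0 0 -5 0" --pt "0 0 0 -7.5 0" --pt "0 0 0 -8.5 0" --pt "0 0 0 -9.2 0" --pt "0 0 0 -9.2 0" --pt "0.3 0 0 -9.2 0" --pt "0.6 0 0 -9.2 0" --pt "0.8 0 0 -9.2 0" --pt "1 0 0 -9.2 0" --pt "1 0 0 -9.2 0" --pt "1 0 0 -9.2 0" --pt "1 0 0 -9.2 0" --pt "1 0 0 -9.2 0" --squeeze 30

```text
time_s: 4.55
ee_pos: [0.5203, -0.167, 0.2327]
eef_rot: [-3.141, 0.0, 3.08]
force: [0.9, -1.2, 0.2]
grip_width: 0.0298
grip_force: 29.9
```

Request:
servo_tool --pt "1 0 0 1 0" --pt "1 0 0 3 0" --pt "1 0 0 6 0" --pt "1 0 2 9 0" --pt "1 -0.3 6 10 1.5" --pt "1 -0.6 10 10 3" --pt "1 -1 15 10 5" --pt "1 -1.4 20 10 6.5" --pt "1 -1.7 25 10 8" --pt "1 -2 30 10 9" --pt "1 -2.1 33 10 9.8" --pt "1 -2.1 35.2 9 9.8" --pt "1 -2.1 35.2 7 9.8" --pt "1 -2.1 35.2 5.2 9.8" --pt "1 -2.1 35.2 5.2 9.8" --pt "1 -2.1 35.2 5.2 9.8"

```text
time_s: 6.55
ee_pos: [0.4995, 0.1851, 0.2855]
eef_rot: [3.141, 0.001, -3.033]
force: [-0.2, -0.7, -3.1]
grip_width: 0.0299
grip_force: 29.9
```

```bash
python3 - <<'E'
from h import *
o=ctrl.get_obs();print(o['ee_pos'],o['eef_rot'],o['force'],o['grip_width'])
t=cam('top','t2.png');s=cam('scene','s2.png')
a=cv2.resize(t['image'][165:245,145:225],None,fx=4.5,fy=4.5,interpolation=2)
b=cv2.resize(s['image'][85:175,215:295],None,fx=5,fy=5,interpolation=2)
im=np.zeros((450,780,3),np.uint8);im[:360,:360]=a;im[:450,370:770]=b
cv2.imwrite('pics/c2.png',im[:,:,::-1])
E
```

```text
[0.49946792 0.18509859 0.28553017] [ 3.14141312e+00  7.76356908e-04 -3.03260138e+00] [-0.15743583 -0.65315856 -3.12832378] 0.029884652398319826
```

View pics/c2.png

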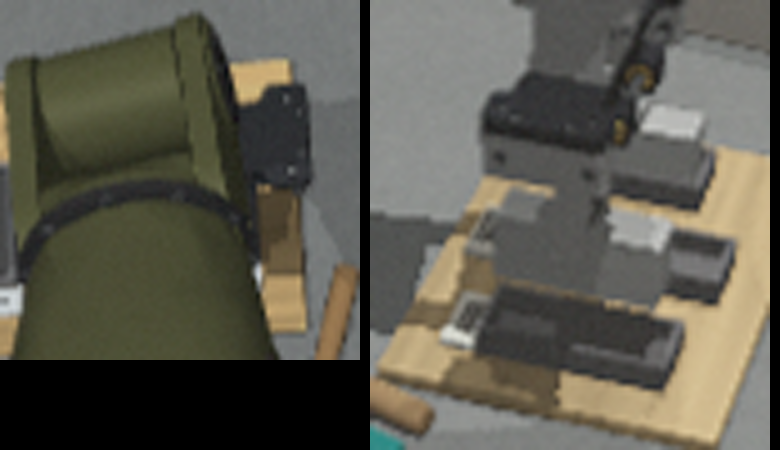

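```bash
python3 - <<'E'
from h import *
np.set_printoptions(precision=4,suppress=True)
s=cam('scene');S=lambda p:((p[0]-372)/5+215,(p[1]-2)/5+85)
print('block top',[onz(s,S(p),.1098) for p in((662,250),(672,217),(498,218),(510,188))])
print('block bot',[onz(s,S(p),.0648) for p in((660,304),(495,276))])
th=.11;R=np.array([[np.cos(th),-np.sin(th)],[np.sin(th),np.cos(th)]])
print('expect block', [R@q+[.4995,.1851] for q in([.05,-.015],[.05,.015],[-.05,-.015],[-.05,.015])])
P0=[(395,293),(372,348),(150,303),(172,252)]
w=[onz(s,((p[0]-2.5)/6+212,(p[1]-2.5)/6+100),.031) for p in P0]
print('slot',kabsch([(.059,.024),(.059,-.024),(-.059,-.024),(-.059,.024)],w))
# edges of the block, sub-pixel profile: bright top face mask
im=s['image'];g=cv2.cvtColor(im,cv2.COLOR_RGB2GRAY)
print(g[118:150:1,258:280])
E
```

```text
block top [array([0.5502, 0.1767, 0.1098]), array([0.5439, 0.2082, 0.1098]), array([0.4541, 0.1645, 0.1098]), array([0.4482, 0.1941, 0.1098])]
block bot [array([0.5486, 0.1849, 0.0648]), array([0.451 , 0.1679, 0.0648])]
expect block [array([0.5508, 0.1757]), array([0.5476, 0.2055]), array([0.4514, 0.1647]), array([0.4482, 0.1945])]
slot (array([0.499 , 0.1877]), np.float64(0.14150816435038596), array([[ 0.99 , -0.141],
       [ 0.141,  0.99 ]]), array([[ 0.0008,  0.0016],
       [ 0.0023, -0.0012],
       [-0.0018, -0.003 ],
       [-0.0014,  0.0026]]))
[[ 80  84  91  96  94  93  96  99  97  98  96  97  96  96  99  97  96  98
   96  98  95  92]
 [ 57  68  83  88  92  82  83  92  94 100 102 101  99  98  99  98  98  98
   97  94 101  96]
 [ 49  59  78  95  95  73  64  71  67  71  77  86  95  95  99 101 103 101
   99  98 103  95]
 [ 71  76  85  97  91  68  62  58  58  55  49  64  70  73  75  82  82  92
   95  98 104  98]
 [ 82  83  85 100  97  73  56  61  60  63  58  59  60  63  57  58  64  69
   73  75  77  83]
 [ 86  85  95 102  92  61  54  55  59  62  62  63  62  61  59  61  62  61
 
[... 1736 characters left out ...]
9  98  98  98  94  94  75  61
   59  63  62  61]
 [ 88  82  92  96  97  93  94  98  94  96  95  95  95  94  88  81  63  60
   53  57  63  63]
 [ 88 101 103 100 103  95  95  94  97  94  95  98  96  95  86 135 133 125
   86  59  53  55]
 [ 66  75  78  81 138 135 150 132 114 105  97  96  94  92 115 172 181 166
  152 147 149 135]
 [ 55  53  58  55  99  96 110 106 100 138 134 131 125 105 161 188 189 184
  181 181 183 166]
 [ 56  58  58  55  51  51  52  61  68 100  99  98 101 131 171 188 190 189
  188 186 184 179]
 [ 57  57  55  54  56  55  60  53  56  52  52  50  63  93 121 141 152 158
  166 173 181 181]
 [ 59  60  55  58  57  55  55  57  59  60  59  58  56  52  63  69  85 101
  124 141 173 182]]
```

Request:
servo_tool --pt "1 0 0 -1 0" --pt "1 0 0 -2 0" --pt "1 0 0 -2.6 0" --pt "1 0 0 -3 0" --pt "1 0 0 -3.4 0" --pt "1 0 0 -3.7 0" --pt "1 0 0 -4 0" --pt "1 0 0 -4.2 0" --pt "1 0 0 -4.2 0"

```text
time_s: 7.82
ee_pos: [0.4993, 0.1851, 0.2426]
eef_rot: [-3.142, -0.0, -3.032]
force: [0.5, -1.3, -4.5]
grip_width: 0.0299
grip_force: 29.9
```

Request:
servo_tool --pt "1 0 0 -0.1 0" --pt "1 0 0 -0.2 0" --pt "1 0 0 -0.2 0"

```text
time_s: 8.2
ee_pos: [0.4993, 0.1851, 0.2406]
eef_rot: [-3.142, -0.0, -3.032]
force: [-0.8, 0.2, -4.3]
grip_width: 0.0298
grip_force: 29.9
```

Request:
servo_tool --pt "1 0 0 -0.1 0" --pt "1 0 0 -0.1 0"

```text
time_s: 8.45
ee_pos: [0.4993, 0.1851, 0.2396]
eef_rot: [-3.142, -0.0, -3.032]
force: [-0.3, 0.1, -5.1]
grip_width: 0.0301
grip_force: 29.9
```

Request:
servo_tool --pt "1 0 0 -0.1 0" --pt "1 0 0 -0.1 0"

```text
time_s: 8.7
ee_pos: [0.4993, 0.1851, 0.2386]
eef_rot: [-3.142, -0.0, -3.033]
force: [0.2, -0.2, -4.0]
grip_width: 0.0296
grip_force: 29.9
```

Request:
servo_tool --pt "1 0 0 -0.1 0" --pt "1 0 0 -0.1 0"

```text
time_s: 8.95
ee_pos: [0.4993, 0.1851, 0.2377]
eef_rot: [3.142, 0.0, -3.032]
force: [0.8, 0.0, -4.2]
grip_width: 0.0297
grip_force: 29.9
```

Request:
servo_tool --pt "1 0 0 -0.1 0" --pt "1 0 0 -0.1 0"

```text
time_s: 9.2
ee_pos: [0.4994, 0.1851, 0.2376]
eef_rot: [3.142, 0.0, -3.032]
force: [-5.6, -2.8, 10.5]
grip_width: 0.0299
grip_force: 29.9
```

Request:
servo_tool --pt "1 0 0 0.1 0" --pt "0.67 0 0 0.1 0" --pt "0.6 0 0 0.1 0" --pt "0.5 0 0 0.1 0" --pt "0.4 0 0 0.1 0" --pt "0.3 0 0 0.1 0" --pt "0.3 0 0 0.1 0" --pt "0.3 0 0 3 0" --pt "0.3 0 0 6 0" --pt "0.3 0 0 10 0" --pt "0.3 0 0 15 0" --pt "0 0 -6 15 -5" --pt "0 2 -12 15 -10" --pt "0 2 -18 15 -10" --pt "0 2 -24 15 -10" --pt "0 2 -30 15 -10"

```text
time_s: 11.2
ee_pos: [0.519, -0.1168, 0.3868]
eef_rot: [-3.142, 0.0, 3.076]
force: [0.8, 0.0, -0.2]
grip_width: 0.0942
grip_force: 0.0
```

```bash
python3 - <<'E'
from h import *
o=ctrl.get_obs();print(o['ee_pos'],o['eef_rot'],o['force'],o['grip_width'])
t=cam('top','t3.png');s=cam('scene','s3.png')
a=cv2.resize(t['image'][165:245,140:220],None,fx=4.5,fy=4.5,interpolation=2)
b=cv2.resize(s['image'][100:175,215:295],None,fx=5,fy=5,interpolation=2)
im=np.zeros((400,780,3),np.uint8);im[:360,:360]=a;im[:375,370:770]=b
cv2.imwrite('pics/c3.png',im[:,:,::-1])
E
```

```text
[ 0.51897642 -0.11682616  0.38679628] [-3.14156397e+00  3.22034792e-04  3.07616978e+00] [ 0.78380692  0.02565969 -0.17313279] 0.09417403690011951
```

View pics/c3.png

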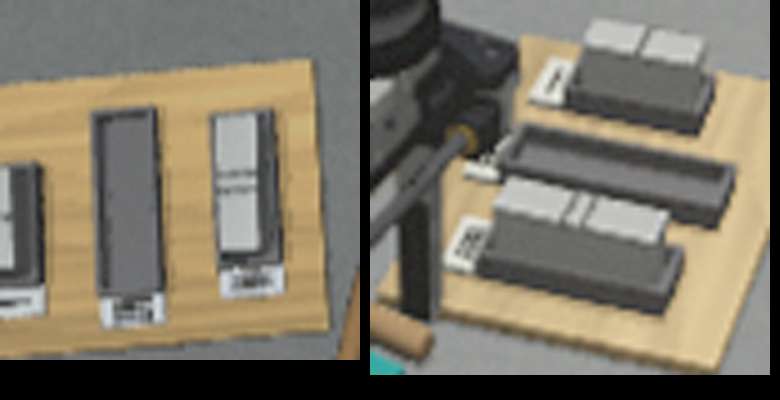

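The block sits inside the two-bar slot: top crop (218–260, 112–250), within the rim and level. Now the handle. The tool can only turn about z, so I'll take the top 10 mm of the lug with the tool vertical. The gripper body then stays above the head (z > 165 mm) and the fingers stay in front of it. I'll lower it while watching the force.

Request:
servo_tool --pt "0 3 -3 0 0.4" --pt "0 6.3 -5.2 0 0.4" --pt "0 6.3 -5.2 -3 0.4" --pt "0 6.3 -5.2 -6 0.4" --pt "0 6.3 -5.2 -8.5 0.4" --pt "0 6.3 -5.2 -10 0.4" --pt "0 6.3 -5.2 -10.8 0.4" --pt "0 6.3 -5.2 -11.2 0.4" --pt "0 6.3 -5.2 -11.2 0.4"

```text
time_s: 12.42
ee_pos: [0.5824, -0.1669, 0.275]
eef_rot: [-3.141, 0.0, 3.083]
force: [-0.6, 0.6, 0.2]
grip_width: 0.0939
grip_force: 0.0
```

```bash
python3 - <<'E'
from h import *
o=ctrl.get_obs();print(o['ee_pos'],o['eef_rot'],o['force'],o['grip_width'])
s=cam('scene','s4.png')
cv2.imwrite('pics/c4.png',cv2.resize(s['image'][150:290,165:315],None,fx=4,fy=4,interpolation=2)[:,:,::-1])
E
```

```text
[ 0.58240794 -0.16688717  0.27503813] [-3.14144693e+00  4.82440912e-04  3.08316357e+00] [-0.55035941  0.60741927  0.22133367] 0.09393314685851693
```

View pics/c4.png

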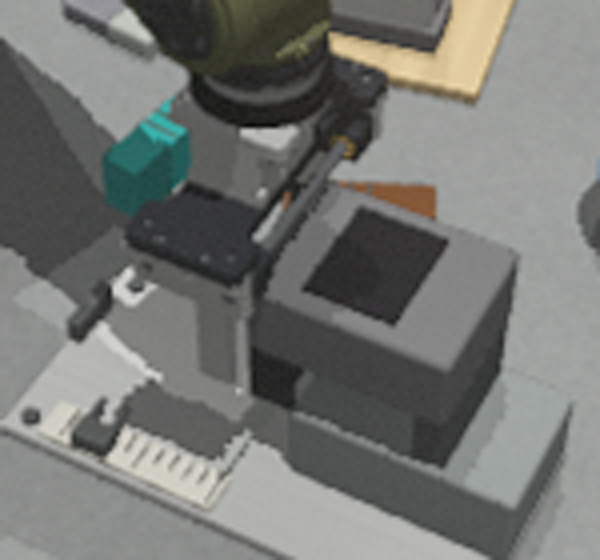

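The gripper body stands clear above the head and nothing is touching. The near fingertip's right edge is at crop (248,390). I measure how wide the finger is.

```bash
python3 - <<'E'
from h import *
np.set_printoptions(precision=4,suppress=True)
s=cam('scene');S=lambda p:((p[0]-1.5)/4+165,(p[1]-1.5)/4+150)
R=np.array([[np.cos(.0588),np.sin(.0588)],[-np.sin(.0588),np.cos(.0588)]])
ee=np.array([.5824,-.1669]);G=lambda p:R@(p[:2]-ee)
def ony(p,yl):  # intersect ray with gauge plane y_local=yl (relative to the tool)
    o,d=ray(s,S(p));a=G(o)[1];b=(R@d[:2])[1];q=o+d*(yl-a)/b;return G(q),q[2]
for yl in(-.047,-.0595):
  for p in((248,390),(205,375),(248,300)):print(yl,p,*ony(p,yl))
  print('body',[ony(p,yl) for p in((268,262),(130,235))])
print('head front edge rel tool',[G(onz(s,S(p),.165)) for p in((268,282),)],[G(onz(s,S(p),.115)) for p in((252,335),)])
E
```

```text
-0.047 (248, 390) [ 0.0079 -0.047 ] 0.06998752935323704
-0.047 (205, 375) [-0.0188 -0.047 ] 0.07144443612624518
-0.047 (248, 300) [ 0.0089 -0.047 ] 0.14793456146648498
body [(array([ 0.0208, -0.047 ]), np.float64(0.18296435860378313)), (array([-0.0598, -0.047 ]), np.float64(0.17230246906855784))]
-0.0595 (248, 390) [ 0.0133 -0.0595] 0.08698320509061197
-0.0595 (205, 375) [-0.0129 -0.0595] 0.0884095026179168
-0.0595 (248, 300) [ 0.0143 -0.0595] 0.1632925896192663
body [(array([ 0.0259, -0.0595]), np.float64(0.19758641950912192)), (array([-0.053 , -0.0595]), np.float64(0.18714853359752648))]
head front edge rel tool [array([ 0.0199, -0.0451])] [array([ 0.0094, -0.0433])]
```

Request:
servo_tool --pt "0 -0.25 -0.2 0 0" --pt "0 -0.25 -0.2 -0.2 0" --pt "0 -0.25 -0.2 -0.4 0" --pt "0 -0.25 -0.2 -0.6 0" --pt "0 -0.25 -0.2 -0.6 0"

```text
time_s: 13.15
ee_pos: [0.5798, -0.1689, 0.2684]
eef_rot: [3.141, -0.0, 3.083]
force: [0.2, -0.3, 0.2]
grip_width: 0.0941
grip_force: 0.0
```

Request:
servo_tool --pt "0.3 0 0 0 0" --pt "0.5 0 0 0 0" --pt "0.65 0 0 0 0" --pt "0.75 0 0 0 0" --pt "0.8 0 0 0 0" --pt "1 0 0 0 0" --pt "1 0 0 0 0" --pt "1 0 0 0 0" --pt "1 0 0 0 0" --squeeze 30

```text
time_s: 14.28
ee_pos: [0.5796, -0.1705, 0.2687]
eef_rot: [-3.138, 0.001, 3.082]
force: [0.4, -14.3, -2.6]
grip_width: 0.0231
grip_force: 30.0
```

Gripped (23 mm), with a 14 N side load showing the handle about 2 mm further along -y. I shift to relieve it and raise the squeeze.

Request:
servo_tool --pt "1 0 -0.1 0 0" --pt "1 0 -0.2 0 0" --pt "1 0 -0.2 0 0" --pt "1 0 -0.2 0 0" --squeeze 50

```text
time_s: 14.78
ee_pos: [0.5798, -0.1711, 0.2687]
eef_rot: [-3.141, -0.0, 3.083]
force: [-2.2, -5.0, -0.1]
grip_width: 0.0229
grip_force: 50.0
```

Request:
servo_tool --pt "1 -0.2 0 0 0" --pt "1 -0.5 0 0 0" --pt "1 -0.8 0 0 0" --pt "1 -1 0 0 0" --pt "1 -1 0 0 0"

```text
time_s: 15.4
ee_pos: [0.5699, -0.1707, 0.2687]
eef_rot: [3.141, 0.0, 3.083]
force: [3.9, -0.9, -3.5]
grip_width: 0.0234
grip_force: 50.0
```

Request:
servo_tool --pt "1 -0.4 0.02 0 0" --pt "1 -0.9 0.05 0 0" --pt "1 -1.4 0.08 0 0" --pt "1 -1.9 0.11 0 0" --pt "1 -2.4 0.14 0 0" --pt "1 -2.9 0.17 0 0" --pt "1 -3.4 0.2 0 0" --pt "1 -3.9 0.23 0 0" --pt "1 -4.4 0.26 0 0" --pt "1 -4.9 0.29 0 0" --pt "1 -5.4 0.32 0 0" --pt "1 -5.9 0.35 0 0" --pt "1 -6.3 0.37 0 0" --pt "1 -6.6 0.39 0 0" --pt "1 -6.6 0.39 0 0"

```text
time_s: 17.27
ee_pos: [0.504, -0.1668, 0.2687]
eef_rot: [3.141, 0.001, 3.083]
force: [8.5, -0.5, -5.7]
grip_width: 0.0229
grip_force: 50.0
```

```bash
python3 - <<'E'
from h import *
o=ctrl.get_obs();print(o['ee_pos'],o['eef_rot'],o['force'],o['grip_width'])
s=cam('scene','s5.png');t=cam('top','t5.png')
im=np.zeros((560,800,3),np.uint8)
a=cv2.resize(s['image'][215:285,150:230],None,fx=7,fy=7,interpolation=2)
b=cv2.resize(t['image'][180:235,300:334],None,fx=7,fy=7,interpolation=2)
im[:490,:560]=a;im[:385,562:800]=b
cv2.imwrite('pics/c5.png',im[:,:,::-1])
E
```

```text
[ 0.50397017 -0.16678815  0.26867682] [3.14139095e+00 1.28359996e-03 3.08315243e+00] [ 8.46632139 -0.52236915 -5.69337372] 0.02291540044415813
```

View pics/c5.png

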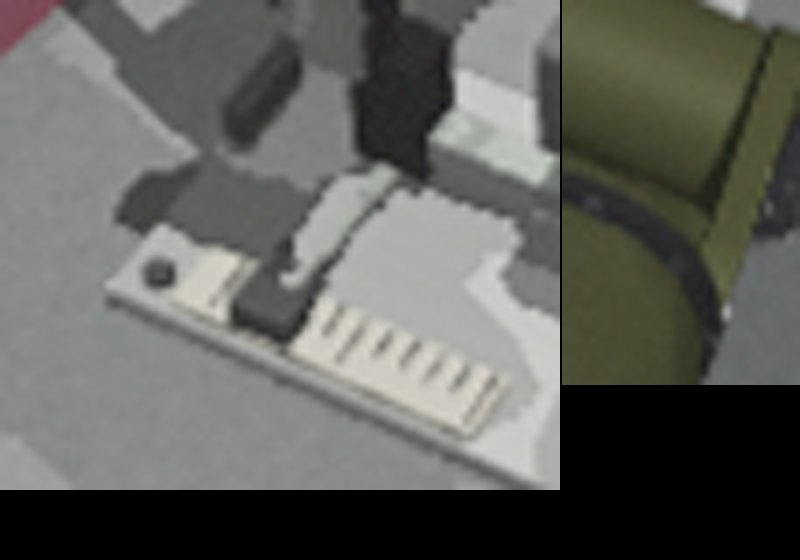

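The pointer arm reaches from the handle foot (390,170) to its tip near (288,285), between the clip's teeth at (283,245) and (325,262). I compute the remaining offset in this one view.

```bash
python3 - <<'E'
from h import *
np.set_printoptions(precision=4,suppress=True)
s=cam('scene');th=-.0588;tg=np.array([.623,-.1716])
R=np.array([[np.cos(th),-np.sin(th)],[np.sin(th),np.cos(th)]]);G=lambda p:R.T@(p[:2]-tg)
C=lambda p:((p[0]-3)/7+150,(p[1]-3)/7+215);I=lambda p:((p[0]-2)/5+160,(p[1]-2)/5+195)
print('ptr now',[G(onz(s,C(p),.021)) for p in((288,285),(300,265),(310,240),(330,232))])
print('ptr home',[G(onz(s,I(p),.021)) for p in((303,372),(320,347),(336,322))])
print('teeth tips',[G(onz(s,I(p),.031)) for p in((152,275),(182,287))])
print('scale edges z17',[G(onz(s,C(p),.017)) for p in((505,378),(468,435),(205,250),(178,300))])
o0=cv2.imread('pics/scene0.png');o1=cv2.imread('pics/s5.png')
g0=cv2.cvtColor(o0,6);g1=cv2.cvtColor(o1,6)
print(g0[248:264,184:202]);print(g1[248:264,184:202])
E
```

```text
ptr now [array([-0.1104, -0.0717]), array([-0.1114, -0.0625]), array([-0.1142, -0.0516]), array([-0.11  , -0.0454])]
ptr home [array([-0.0287, -0.0731]), array([-0.0288, -0.0569]), array([-0.0293, -0.0406])]
teeth tips [array([-0.1163, -0.0643]), array([-0.0999, -0.0637])]
scale edges z17 [array([-0.0277, -0.0678]), array([-0.0271, -0.0935]), array([-0.1456, -0.0699]), array([-0.1418, -0.0923])]
[[189 189 189 189 190 189 179 184 187 185 186 185 188 188 186 185 184 185]
 [187 189 188 192 193 177 138 145 179 185 185 184 184 185 186 187 185 185]
 [185 187 188 192 176 135  83 109 174 189 185 185 186 185 186 185 186 186]
 [196 189 190 183 144  92  75 159 187 189 191 173 150 175 186 184 184 184]
 [175 188 203 166 105  62  82 175 191 190 183 140  91 130 177 186 184 183]
 [155 175 160 112  77  77 103 174 191 181 149  97  57 153 184 186 185 184]
 [150 141  98  91  78  84 161 190 194 164 110  74 122 179 188 187 187 186]
 [142 101  90  97  93  91 140 165 170 132  85  74 117 176 188 185 186 186]
 [111  88  88  93  92  91 103 111 113  94  70  90 156 184 187 186 186 185]
 [ 93  93  96  94  95  93 
[... 1000 characters left out ...]
119 171 181 179 179 176]
 [139  96  88  89  87  86 141 165 153 115  81  68 100 166 178 178 177 177]
 [105  85  86  88  88  88  95 112 101  86  70  80 146 175 177 177 176 177]
 [ 90  89  87  89  85  91  88  86  86  78  69 139 186 188 179 177 177 178]
 [ 87  92  92  90  90  87  89  91  90  71  60 178 205 204 160 167 177 174]
 [ 66  73  88  91  90  93  90  91  76  56 138 197 208 193 142 180 199 191]
 [ 55  57  67  73  80  89  95  81  60  46 156 198 207 160 171 201 206 187]
 [ 54  54  53  59  63  69  73  68  53 103 183 206 171 141 191 206 207 169]
 [126 114  77  57  55  55  63  56  73 174 203 207 153 173 202 206 171 151]
 [169 145 133 139  97  54  52  72 171 204 205 204 192 199 206 192 140 175]]
```

```bash
python3 - <<'E'
from h import *
np.set_printoptions(precision=4,suppress=True)
s=cam('scene');th=-.0588;tg=np.array([.623,-.1716])
R=np.array([[np.cos(th),-np.sin(th)],[np.sin(th),np.cos(th)]]);G=lambda p:R.T@(p[:2]-tg)
def line(im,x0,ys,z,w=.012):
    g=cv2.cvtColor(im,cv2.COLOR_BGR2GRAY).astype(np.float32)
    for y in ys:
        xs=np.arange(x0-w,x0+w,.0005)
        uv=np.array([proj(s,[*(R@[x,y]+tg),z]) for x in xs],np.float32)
        v=cv2.remap(g,uv[None,:,0],uv[None,:,1],1)[0]
        k=np.clip(np.median(v)-25-v,0,None);i=v.argmin();print(round(y,3),'min at %.4f (%.0f)'%(xs[i],v[i]),'centroid %.4f'%((xs*k).sum()/max(k.sum(),1e-9)),v[::4].astype(int))
o0=cv2.imread('pics/scene0.png');o1=cv2.imread('pics/s5.png')
Y=[-.04,-.045,-.05,-.055,-.06,-.065,-.07]
print('home');line(o0,-.03,Y,.021)
print('now');line(o1,-.108,Y,.021)
print('teeth start z31');line(o0,-.108,[-.06,-.062,-.064,-.066,-.068,-.07,-.074],.031,.016)
print('scale lines start');[line(o0,x,[-.075],.017,.005) for x in(-.04,-.05,-.06,-.07,-.08)]
E
```

```text
home
-0.04 min at -0.0220 (98) centroid -0.0215 [158 141 130 125 136 165 148 115 103 108  97 108]
-0.045 min at -0.0280 (134) centroid -0.0277 [183 185 184 180 177 179 155 133 143 170 178 182]
-0.05 min at -0.0275 (130) centroid -0.0273 [183 183 184 183 182 177 154 131 136 160 178 183]
-0.055 min at -0.0270 (126) centroid -0.0272 [183 182 182 183 183 181 156 130 129 163 179 185]
-0.06 min at -0.0285 (124) centroid -0.0278 [184 184 184 185 185 179 153 127 144 163 179 185]
-0.065 min at -0.0285 (113) centroid -0.0277 [183 184 184 184 184 176 146 113 134 165 181 184]
-0.07 min at -0.0290 (103) centroid -0.0290 [187 183 189 200 182 154 117 115 155 175 181 184]
now
-0.04 min at -0.1040 (117) centroid -0.1047 [142 177 179 178 177 176 170 149 116 145 169 177]
-0.045 min at -0.1200 (112) centroid -0.1078 [111 167 177 179 178 175 169 152 114 134 166 177]
-0.05 min at -0.1035 (108) centroid -0.1055 [124 164 176 177 176 175 171 155 116 124 157 176]
-0.055 min at -0.1200 (78) centroid -0.1085 [ 77 140 171 180 178 173 159 135 102 101 146 171]
-0.06 min at -0.1030 (63) centroid -0.1120 [ 65  70 10
[... 675 characters left out ...]
0 179]
-0.068 min at -0.1140 (76) centroid -0.1072 [189 190 175 138  97  75 137 177 190 187 171 136  91  90 142 179]
-0.07 min at -0.1140 (77) centroid -0.1075 [188 188 173 139  91  76 101 169 185 187 173 136  95  85 118 158]
-0.074 min at -0.1135 (76) centroid -0.1062 [188 194 185 146  97  77  87 130 176 189 178 144 101  79  88 143]
scale lines start
-0.075 min at -0.0410 (158) centroid -0.0410 [210 187 157 177 203]
-0.075 min at -0.0500 (159) centroid -0.0502 [210 194 165 173 203]
-0.075 min at -0.0610 (161) centroid -0.0608 [206 191 160 183 205 210]
-0.075 min at -0.0710 (153) centroid -0.0710 [210 185 153 175 201 206]
-0.075 min at -0.0800 (162) centroid -0.0804 [209 190 164 177 204 210]
```

```bash
python3 - <<'E'
from h import *
np.set_printoptions(precision=4,suppress=True,linewidth=250)
t=cam('top');th=-.0588;tg=np.array([.623,-.1716])
R=np.array([[np.cos(th),-np.sin(th)],[np.sin(th),np.cos(th)]])
g=cv2.cvtColor(cv2.imread('pics/top0.png'),6).astype(np.float32)
def prof(xs,y,z):
    uv=np.array([proj(t,[*(R@[x,y]+tg),z]) for x in xs],np.float32)
    return cv2.remap(g,uv[None,:,0],uv[None,:,1],1)[0].astype(int)
xs=np.arange(-.136,-.084,.002);print('x',(xs*1e3).astype(int))
for y in np.arange(-.056,-.096,-.003):print('z31',round(y,3),prof(xs,y,.031))
xs=np.arange(-.05,-.014,.002);print('x',(xs*1e3).astype(int))
for y in np.arange(-.048,-.09,-.004):print('z21',round(y,3),prof(xs,y,.021))
xs=np.arange(-.1,-.02,.002)
for y in(-.072,-.078,-.084,-.09):print('z17',y,prof(xs,y,.017))
E
```

```text
x [-136 -134 -132 -130 -128 -126 -124 -122 -120 -118 -115 -113 -111 -109 -107 -105 -103 -101  -99  -97  -95  -93  -91  -89  -87  -85]
z31 -0.056 [186 185 185 184 184 184 172 153 147 147 166 174 176 165 154 144 144 164 172 175 178 181 180 180 180 180]
z31 -0.059 [186 186 185 185 181 167 142 110 102 101 108 122 147 153 152 131 119 132 145 156 169 182 181 180 179 179]
z31 -0.062 [150 151 155 166 174 161 138  98  84  80  88 104 136 150 151 125  98  97 106 129 153 175 172 168 166 164]
z31 -0.065 [150 153 157 165 173 175 168 140 111  76  86 103 131 145 143 118  87  78  81 114 138 156 152 145 150 152]
z31 -0.068 [189 187 178 174 172 178 178 153 119  77  77  89 122 148 154 135  98  88  88 126 155 171 172 167 179 186]
z31 -0.071 [191 187 177 171 172 172 169 135 104  83  78  80 101 119 124 117  98  88  86 124 153 157 154 147 168 188]
z31 -0.074 [186 179 167 164 174 171 160 120  83  75  70  67  69  71  74  75  72  72  75 114 149 153 153 146 164 192]
z31 -0.077 [186 178 175 175 186 180 161 118  73  64  59  60  59  57  60  62  66  70  74  99 129 149 167 175 183 189]
z31 -0.08 [187 178 175 175 185
[... 1670 characters left out ...]
 173 173]
z17 -0.072 [ 90  84 117 152 160 162 156 167 187 178 166 160 163 182 185 177 174 173 184 187 178 172 172 167 160 144 140 166 173 160 152 146 169 189 176 165 155 160 175 177]
z17 -0.078 [ 65  71  96 133 148 160 163 171 186 180 163 157 156 178 188 180 175 173 174 175 163 158 168 168 160 154 149 173 187 169 158 153 169 191 175 159 152 156 173 179]
z17 -0.084 [ 74  77  92 128 159 188 192 192 192 188 179 175 173 182 191 191 191 191 192 192 191 191 190 189 187 185 185 189 193 190 188 188 189 191 186 177 172 168 176 180]
z17 -0.09 [ 76  81  90 126 159 183 192 192 192 191 192 190 188 187 187 186 185 186 186 188 189 189 189 188 188 187 187 188 190 190 190 187 182 177 172 172 174 177 178 177]
```

Both views put the gap at slide ≈ 0.0787 (top 0.078, scene 0.0793), and the slide is at 0.076 now. I pull 2.7 mm more, hold, and check.

Request:
servo_tool --pt "1 -0.1 0.01 0 0" --pt "1 -0.2 0.01 0 0" --pt "1 -0.27 0.02 0 0" --pt "1 -0.27 0.02 0 0" --pt "1 -0.27 0.02 0 0" --pt "1 -0.27 0.02 0 0" --pt "1 -0.27 0.02 0 0" --pt "1 -0.27 0.02 0 0" --pt "1 -0.27 0.02 0 0" --pt "1 -0.27 0.02 0 0" --pt "1 -0.27 0.02 0 0" --pt "1 -0.27 0.02 0 0" --pt "1 -0.27 0.02 0 0" --pt "1 -0.27 0.02 0 0" --pt "1 -0.27 0.02 0 0"

```text
time_s: 19.4
ee_pos: [0.5014, -0.1666, 0.2687]
eef_rot: [3.141, 0.001, 3.083]
force: [7.4, -1.1, -6.4]
grip_width: 0.0228
grip_force: 50.0
```

```bash
python3 - <<'E'
from h import *
o=ctrl.get_obs();print(o['time_s'],o['ee_pos'],o['force'])
s=cam('scene','s6.png')
o0=cv2.imread('pics/scene0.png')
f=lambda a:cv2.resize(a[230:275,175:215],None,fx=9,fy=9,interpolation=2)
cv2.imwrite('pics/c6.png',np.hstack([f(o0),f(s['image'][:,:,::-1])]))
E
```

```text
19.4 [ 0.50140571 -0.16660173  0.2686727 ] [ 7.40657806 -1.08668092 -6.35781441]
```

View pics/c6.png

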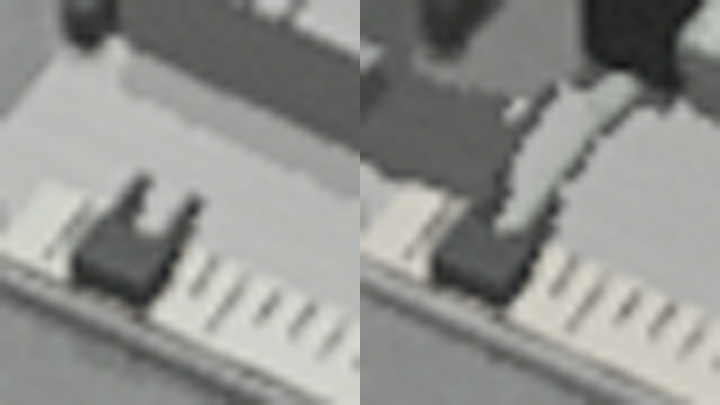

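```bash
python3 - <<'E'
from h import *
np.set_printoptions(precision=4,suppress=True,linewidth=250)
s=cam('scene');th=-.0588;tg=np.array([.623,-.1716])
R=np.array([[np.cos(th),-np.sin(th)],[np.sin(th),np.cos(th)]])
P=lambda x,y,z:(proj(s,[*(R@[x,y]+tg),z])-[175,230])*9+4
for a in((-.1069,-.064,.031),(-.1069,-.064,.021),(-.1069,-.05,.021),(-.1069,-.04,.021),(-.115,-.064,.031),(-.0988,-.064,.031)):print(a,P(*a))
for f,x0 in(('scene0',-.028),('s5',-.104),('s6',-.1065)):
  g=cv2.cvtColor(cv2.imread(f'pics/{f}.png'),6).astype(np.float32);xs=np.arange(x0-.012,x0+.0121,.0015);print(f,(xs*1e3).round(1))
  for y in(-.045,-.05,-.055,-.06,-.065,-.07,-.075):
    uv=np.array([proj(s,[*(R@[x,y]+tg),.021]) for x in xs],np.float32);print(y,cv2.remap(g,uv[None,:,0],uv[None,:,1],1)[0].astype(int))
E
```

```text
(-0.1069, -0.064, 0.031) [169.6872 192.8536]
(-0.1069, -0.064, 0.021) [172.1012 216.2878]
(-0.1069, -0.05, 0.021) [199.9982 179.6638]
(-0.1069, -0.04, 0.021) [219.6463 153.8692]
(-0.115, -0.064, 0.031) [143.6811 181.3779]
(-0.0988, -0.064, 0.031) [195.8199 204.3851]
scene0 [-40.  -38.5 -37.  -35.5 -34.  -32.5 -31.  -29.5 -28.  -26.5 -25.  -23.5 -22.  -20.5 -19.  -17.5 -16. ]
-0.045 [185 184 183 179 177 179 172 146 133 138 157 175 178 181 184 185 185]
-0.05 [183 183 183 183 182 178 168 146 131 132 147 167 178 183 183 182 183]
-0.055 [182 182 183 183 183 181 173 148 130 127 148 169 179 185 184 183 184]
-0.06 [184 184 185 185 185 181 171 142 127 140 154 168 179 185 185 185 184]
-0.065 [184 184 184 184 184 178 166 135 113 127 151 172 181 184 183 183 183]
-0.07 [183 186 196 197 182 162 133 110 115 146 167 177 181 184 184 183 184]
-0.075 [168 157 186 205 211 193 163 146 153 177 175 168 172 183 186 186 186]
s5 [-116.  -114.5 -113.  -111.5 -110.  -108.5 -107.  -105.5 -104.  -102.5 -101.   -99.5  -98.   -96.5  -95.   -93.5  -92. ]
-0.045 [177 179 178 177 175 172 164 142 114 126 157 170 177 17
[... 433 characters left out ...]
 86  84  77  69  61 121 181 199 207 195]
s6 [-118.5 -117.  -115.5 -114.  -112.5 -111.  -109.5 -108.  -106.5 -105.  -103.5 -102.  -100.5  -99.   -97.5  -96.   -94.5]
-0.045 [178 180 178 178 177 172 163 140 113 107 123 156 174 176 176 176 176]
-0.05 [172 180 178 176 174 170 163 148 141 145 160 169 174 175 175 175 175]
-0.055 [142 170 176 180 177 173 164 142 108 113 135 149 166 173 177 176 175]
-0.06 [ 82  91 131 169 175 175 165 144 114  87  65  94 145 168 178 179 177]
-0.065 [ 70  72 107 153 170 178 166 147 116  88  75  76  93 123 158 172 175]
-0.07 [ 74  76 100 139 152 150 138 123 104  90  77  70  89 124 165 189 192]
-0.075 [ 90  90  90  88  89  94  93  90  89  89  84  75  66  69 141 190 201]
```

The pointer (scene −106.2 mm) stands within about 1 mm of the gap middle (−106.9 mm), and the clip hasn't moved. I add a short hold 2 mm further to cover measurement error, still well inside the gap, then ease it home.

Request:
servo_tool --pt "1 -0.1 0 0 0" --pt "1 -0.2 0.01 0 0" --pt "1 -0.2 0.01 0 0" --pt "1 -0.2 0.01 0 0" --pt "1 -0.2 0.01 0 0" --pt "1 -0.2 0.01 0 0" --pt "1 -0.2 0.01 0 0" --pt "1 -0.2 0.01 0 0" --pt "1 -0.2 0.01 0 0" --pt "1 -0.2 0.01 0 0" --pt "1 -0.2 0.01 0 0" --pt "1 0 0 0 0"

```text
time_s: 21.0
ee_pos: [0.5014, -0.1666, 0.2687]
eef_rot: [3.141, 0.001, 3.083]
force: [7.5, -0.7, -5.8]
grip_width: 0.0228
grip_force: 50.0
```

Request:
servo_tool --pt "1 0.4 -0.02 0 0" --pt "1 0.8 -0.05 0 0" --pt "1 1.2 -0.07 0 0" --pt "1 1.6 -0.09 0 0" --pt "1 2 -0.12 0 0" --pt "1 2.4 -0.14 0 0" --pt "1 2.8 -0.16 0 0" --pt "1 3.2 -0.19 0 0" --pt "1 3.6 -0.21 0 0" --pt "1 4 -0.24 0 0" --pt "1 4.4 -0.26 0 0" --pt "1 4.8 -0.28 0 0" --pt "1 5.2 -0.31 0 0" --pt "1 5.6 -0.33 0 0" --pt "1 6 -0.35 0 0" --pt "1 6.4 -0.38 0 0" --pt "1 6.7 -0.39 0 0" --pt "1 7 -0.41 0 0" --pt "1 7.2 -0.41 0 0" --pt "1 7.4 -0.41 0 0"

```text
time_s: 23.5
ee_pos: [0.5752, -0.171, 0.2687]
eef_rot: [-3.141, -0.0, 3.083]
force: [4.0, -0.5, -1.1]
grip_width: 0.0231
grip_force: 50.0
```

Request:
servo_tool --pt "1 0.1 0 0 0" --pt "1 0.2 0 0 0" --pt "1 0.3 0 0 0" --pt "1 0.4 0 0 0" --pt "1 0.45 0 0 0" --pt "1 0.5 0 0 0" --pt "1 0.5 0 0 0" --pt "1 0.5 0 0 0"

```text
time_s: 24.5
ee_pos: [0.5799, -0.1712, 0.2686]
eef_rot: [-3.141, -0.001, 3.083]
force: [-1.0, -5.0, 0.7]
grip_width: 0.0229
grip_force: 50.0
```

The force has flipped to −1 N, so the slide is against its home stop. I release and go up.

Request:
servo_tool --pt "1 0 0 0 0" --pt "1 0 0 0 0" --pt "0.7 0 0 0 0" --pt "0.6 0 0 0 0" --pt "0.5 0 0 0 0" --pt "0.3 0 0 0 0" --pt "0.1 0 0 0 0" --pt "0.1 0 0 0 0" --pt "0.1 0 0 1 0" --pt "0.1 0 0 3 0" --pt "0.1 0 0 6 0" --pt "0.1 0 0 10 0" --pt "0.1 -3 4 12 0" --pt "0.1 -7 9 12 0" --pt "0.1 -11 14 12 0" --pt "0.1 -15 19 12 0" --pt "0.1 -19 24 12 0" --pt "0.1 -19 24 12 0" --pt "0.1 -19 24 12 0" --squeeze 10

```text
time_s: 26.88
ee_pos: [0.3903, 0.0691, 0.3894]
eef_rot: [3.142, 0.002, 3.084]
force: [-0.1, -0.4, 0.1]
grip_width: 0.0843
grip_force: 0.0
```

```bash
python3 - <<'E'
from h import *
np.set_printoptions(precision=4,suppress=True,linewidth=250)
o=ctrl.get_obs();print(o['time_s'],o['ee_pos'],o['force'],o['grip_width'])
s=cam('scene','s7.png');t=cam('top','t7.png');th=-.0588;tg=np.array([.623,-.1716])
R=np.array([[np.cos(th),-np.sin(th)],[np.sin(th),np.cos(th)]])
g=cv2.cvtColor(s['image'],7).astype(np.float32);xs=np.arange(-.040,-.0159,.0015)
for y in(-.05,-.055,-.06):
    uv=np.array([proj(s,[*(R@[x,y]+tg),.021]) for x in xs],np.float32);print(y,cv2.remap(g,uv[None,:,0],uv[None,:,1],1)[0].astype(int))
for f,a,b in(('scene0','s7',s),('top0','t7',t)):
    d=np.abs(cv2.imread(f'pics/{f}.png').astype(int)-cv2.imread(f'pics/{a}.png')).max(2)>40
    n,l,st,_=cv2.connectedComponentsWithStats(d.astype(np.uint8));print(a,[list(x) for x in st[1:] if x[4]>25])
E
```

```text
26.875 [0.3903 0.0691 0.3894] [-0.081  -0.4114  0.0896] 0.0843394000753699
-0.05 [186 186 187 187 186 182 171 149 135 135 151 172 182 186 186 186 186]
-0.055 [186 186 187 187 185 184 177 151 133 131 152 173 182 187 187 186 187]
-0.06 [188 188 188 188 187 184 174 145 129 142 157 173 183 188 188 188 188]
s7 [[np.int32(0), np.int32(0), np.int32(61), np.int32(46), np.int32(1129)], [np.int32(90), np.int32(1), np.int32(10), np.int32(8), np.int32(28)], [np.int32(131), np.int32(0), np.int32(28), np.int32(18), np.int32(154)], [np.int32(196), np.int32(0), np.int32(6), np.int32(5), np.int32(26)], [np.int32(107), np.int32(7), np.int32(13), np.int32(9), np.int32(75)], [np.int32(71), np.int32(8), np.int32(15), np.int32(14), np.int32(66)], [np.int32(155), np.int32(12), np.int32(75), np.int32(97), np.int32(2261)], [np.int32(0), np.int32(18), np.int32(24), np.int32(65), np.int32(420)], [np.int32(80), np.int32(30), np.int32(38), np.int32(31), np.int32(493)], [np.int32(91), np.int32(46), np.int32(38), np.int32(39), np.int32(712)], [np.int32(114), np.int32(64), np.int32(74), np.int32(40), np.int32(1160)
[... 347 characters left out ...]
t32(71), np.int32(1951)], [np.int32(240), np.int32(135), np.int32(35), np.int32(14), np.int32(215)], [np.int32(187), np.int32(216), np.int32(41), np.int32(35), np.int32(507)]]
t7 [[np.int32(291), np.int32(187), np.int32(14), np.int32(34), np.int32(166)], [np.int32(161), np.int32(190), np.int32(92), np.int32(194), np.int32(8390)], [np.int32(0), np.int32(298), np.int32(159), np.int32(86), np.int32(9266)], [np.int32(217), np.int32(335), np.int32(7), np.int32(7), np.int32(32)], [np.int32(210), np.int32(334), np.int32(24), np.int32(47), np.int32(298)], [np.int32(262), np.int32(342), np.int32(13), np.int32(11), np.int32(51)], [np.int32(279), np.int32(369), np.int32(6), np.int32(15), np.int32(49)]]
```

The pointer profile matches its starting one, so the slide is home. Around the gauge the only change is the removed block, and the block is in its slot.

```bash
python3 -c "
from station import ctrl
print(ctrl.hand_in())"
```

```text
the job is handed in; nothing more can be done
None
```

The job is handed in at about 27 s with no verdict shown: the two-groove block is in its two-bar slot, the pointer was held in the marker gap for over a second by my measurements, and the slide was eased home. I used a vertical grip on the top of the handle because the tool could not lean.

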